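Refit the filter cover on the chocolate cooler's fan unit

TASK

The filter cover is off the low stainless fan unit of the chocolate cooler. Pick up the cover that has a lip sticking out of its front edge (the plain one without a lip belongs elsewhere), hook that lip under the bar at the front of the unit's open filter well with the back of the cover held up, then pivot the back down until it snaps under the sprung catch. Leave the cover lying flat on the unit, lip under the bar and catch closed over its back edge, and let go.

Things in the scene. Friction and masses are not known exactly. Their poses are not given: they have to be found in the camera images.
- lip_cover: Loose black louvred plate, 120 (x) x 100 (y) x 6 mm, 0.1 to 0.2 kg, lying flat on the table. Origin: centre of its underside; z up; -x is the front (lip), facing away from the robot. On top stands a grip fin 12 mm thick (along x), 60 mm long (along y), z = 6 to 36 mm, centred at x = -10, y = 0: pinch it from above. A like cover without lip lies nearby, unlisted.
- lip_tip (a point): Front end of the cover's lip, at x = -74, y = 0, z = 1.5 mm in the cover's frame. The lip is a flat tongue 40 mm wide (y), 3 mm thick, level with the plate's underside, sticking 14 mm out of the middle of the front edge (x = -60 to -74 mm).
- fan_unit: Fixed stainless box, 230 (x) x 160 (y) mm. Origin: centre of its underside, at table height; z up; -x is its front, facing away from the robot. Its deck is at z = 60 mm, with an open well (x -88 to 50, y -35 to 35 mm, 18 deep) whose side edges carry the cover. Home of the cover's origin: x = 0 (-2 to 7 fits), y = 0 (15 either way), z = 60 mm, axes parallel.
- keeper (a point): Centre of the underside of the keeper bar at the unit's front, at x = -68, z = 68 mm in the unit's frame. The bar runs along y, 12 mm wide (x = -74 to -62 mm), 4 mm thick, 110 long, above the well: the lip's slot below it is 8 mm high above the deck, open down into the well, and 84 mm wide between the bar's feet.
- catch (a joint): Sprung leaf behind the cover: 0 closed (rest), to 0.009 m pushed back (unit's +x). 40 mm wide, leaning back 30 degrees from x 55, z 69 to x 64, z 85 mm (unit frame), before a housing (x 67 to 95, 86 high). Overhangs the home cover's back edge by 3 mm, 1.5 mm above it. Pressing that edge down on it (about 5 N there, 12 N at the fin) pushes it back; it then snaps over the plate.
Not all that is in view belongs to the job. What is shaped like the lip_cover but red is not meant.

How it is judged:
By the outcome, as a careful person would: the job done as asked, in the order asked, and still so for the second after the job is handed in, with the robot touching nothing.
It also fails if it takes over 38 s, if anything falls off the work surface, if the arm or the gripper's body presses on something with over 40 N, if the wrist force passes 120 N, or if a joint passes its speed limit or range.

ROBOT

A 6-joint arm with a two-finger parallel gripper is mounted at the origin on the work surface. World frame = base frame: x ahead of the robot, y to its left, z up, the work surface at z = 0. Lengths are in mm, angles in rad, forces in N, time in s.
With the tool pointing down it reaches from about 275 to 750 mm from the base axis. Payload 10.2 kg.
Tool frame: the origin (TCP) lies on the front face of the gripper's body, between the roots of the fingers; the fingertips stand 73 mm ahead of it and the grasp point (between the pads) lies ctrl.grip_depth ahead of it (ctrl.grip_depth is the distance from the TCP to the grasp point, in mm); z points along the fingers, y is the direction in which the jaws open and shut (so a half turn about z gives the same grasp; the last joint's range is limited). The gripper opens to 85 mm and grips with 20 to 120 N. Pads are 22 mm wide; open, the fingers measure 114 mm over their backs; the gripper's body (76 mm by 85 mm) begins 54 mm behind the grasp point. The pads swing forward as they close: fully open they stand 13 mm farther back than shut.
Start: joints at [-1.487, 0.313, 1.498, -0, 1.331, -0.223], TCP at [158.542, -500.496, 303.894] pointing down, gripper open.
Joint ranges: [-2.94, 2.94], [-0.97, 2.17], [0.19, 2.56], [-1.23, 4.37], [0.02, 3.11], [-2.88, 2.88]. Speed limits (rad/s): [2.39, 2.39, 3.01, 3.14, 3.14, 3.14].

INTERFACE

Orientations are given as a unit quaternion [w, x, y, z].
In Python, from rig import readout, capture, ctrl, nets gives the robot as it stands. The module is installed in compiled form; this text tells all that it offers.
- The arm moves only by the tool apply_moves, never from a script. Its argument "targets" is a list of rows, each a list of 4 numbers: the shift along the tool's x, y, z in cm, then the turn about the tool's z in degrees. A call has 1 to 8 rows; each row shifts and turns the commanded pose from where the row before left it, along the tool's axes as they then stand; what a row does not reach is not made up. A row lasts 1/10 s, in which the tool goes at most 50 mm and 8.59 degrees, less where a joint would pass 70% of its speed; a pose out of reach is approached as far as the arm can. A call with a gripper value outside its range is refused whole. "grip" is the finger opening in cm, from 0 to 8.54, set as the call begins (left out, the last holds). The fingers move at their own pace and stop on an object; "force" is the grip in N (left out, the last holds). Time passes only in rows, so rows that do not move let the fingers close. It gives the time, the measured TCP pose, the force and the opening at its end, in the units of the state.
- readout.sense(): the state, without advancing time (a new reading comes with each control period).
- capture(name): name is "scene" or "side" or "wrist"; returns a dict with "img" (420x560x3 uint8, red, green, blue), "fov_y" (degrees; the focal length in pixels is half the picture's height over the tangent of half this angle, whatever the lens; pixels are square), "cx", "cy" (the principal point, pixels), "eye" and "rotation" of the camera in the world. Camera axes: x right, y down, z forward; pixel columns grow to the right and rows downward; lengths in mm; the calibration is good to about 2 mm. A picture is of the moment at which its call begins. There is no depth.
- ctrl.finish_job(): hands the job in, once; it reports no verdict.
Trained networks look in the newest picture that a camera, given by its name, has taken for a name from the list of things; names that differ only in an ending like _2 or _b are one class to them, and where a whole thing is asked for, a point or a joint stands for the part that bears it (a point fixed in the world has none). Each returns a list of dicts, best first, with "score" (0 to 1); they miss things now and then, are a little off and sometimes report something else, mostly with a low value. They report only what shows in the picture. A call takes as long as a camera call. They do not tell look-alikes from the thing itself.
- nets.boxes_of(camera, target): "location" ([column, row] as shares, 0 to 1, of the picture: columns of its width, rows of its height, amid what is visible of it).
The state is a dict: "time_s": time; "joints": joint angles; "dq": joint speeds; "tau": joint torques, N m; "eef_pos": TCP position; "ee_rot": TCP orientation; "force": force on the tool from outside, world axes, zero at the start; "wrist_torque": the same for the moment, N m; "grip_width": opening from 0.0 (shut) to 1.0 (fully open).
Only numpy, scipy, OpenCV 4.12 (cv2) and the standard library are available. Lean on these libraries where they do the work, as an engineer would, in place of code of your own. Each camera call takes 0.05 s, during which the arm holds its last target.

## Working session

There is one attempt and no reset: what is moved stays moved. The work goes in short steps, Python scripts to look and compute and a tool call to move; the robot and the scene stay as the last step left them, time stands still between calls to the robot, and variables do not carry over. Pictures are saved under pics/ and viewed, and the job is handed in when it is done.

Besides the shell and the picture viewer there is one more tool, called as a command line: name --pt "numbers of a row" for each row, then --argument value for the rest. apply_moves: Moves the arm, as the interface text tells. Its arguments: {"type":"object","properties":{"targets":{"type":"array"},"grip":{"type":"number"},"force":{"type":"number"}},"required":["targets"]}

```bash
mkdir -p pics; ls; cat > h.py <<'E'
import numpy as np,cv2,pickle
from rig import readout,capture,ctrl,nets
def snap(cam,fn):
    c=capture(cam); cv2.imwrite('pics/'+fn,c['img'][:,:,::-1]); pickle.dump(c,open('pics/'+fn+'.pkl','wb')); return c
def ray(c,u,v):
    f=c['img'].shape[0]/2/np.tan(np.radians(c['fov_y'])/2)
    d=np.array([(u-c['cx'])/f,(v-c['cy'])/f,1.]); return np.array(c['eye'],float),np.array(c['rotation'])@d
def onz(c,u,v,z):
    e,d=ray(c,u,v); return e+d*(z-e[2])/d[2]
def proj(c,p):
    f=c['img'].shape[0]/2/np.tan(np.radians(c['fov_y'])/2)
    q=np.array(c['rotation']).T@(np.array(p,float)-np.array(c['eye'])); return np.array([c['cx']+f*q[0]/q[2],c['cy']+f*q[1]/q[2]])
E
python3 - <<'E'
from h import *
print(readout.sense(),ctrl.grip_depth)
for cam in ['scene','side','wrist']:
    c=snap(cam,cam+'0.png'); print(cam,c['fov_y'],c['cx'],c['cy'],c['eye'],np.round(c['rotation'],3).tolist())
    for t in ['lip_cover','lip_tip','fan_unit','keeper','catch']:
        for r in nets.boxes_of(cam,t)[:4]: print(t,round(r['score'],2),np.round(np.array(r['location'])*[560,420],1))
E
```

```text
pics
{'time_s': 0.0, 'joints': array([-1.48734276e+00,  3.13404784e-01,  1.49846262e+00,  7.98616730e-06,
        1.33099963e+00, -2.23419873e-01]), 'dq': array([ 0.0022845 ,  0.00101669,  0.00051328, -0.00053575, -0.00283143,
        0.00123127]), 'tau': array([ 5.78255167e-04, -4.12270367e+01, -2.59746659e+01, -1.47254514e-04,
        4.13514776e-03, -1.22394638e-05]), 'eef_pos': array([ 158.55648517, -500.29861053,  303.3485448 ]), 'ee_rot': array([-6.35355947e-04,  9.88251608e-01,  1.52834400e-01,  4.84246844e-05]), 'force': array([ 0.30480821,  0.60948766, -0.10629085]), 'wrist_torque': array([-0.01736151,  0.00597178,  0.02818021]), 'grip_width': 0.9986055277889809} 53.900000000000006
scene 48.36978802446902 278.19598330430534 203.9722112382696 [ 832.66956889 -551.99295058 1009.67385781] [-0.262, 0.904, 0.326, -0.087]
lip_cover 0.95 [266.5 168.7]
lip_cover 0.8 [137.4 272.1]
lip_cover 0.79 [297.5 243.1]
lip_cover 0.71 [186.6 208.5]
lip_tip 0.77 [188.  205.2]
lip_tip 0.66 [298.4 244.5]
lip_tip 0.65 [266.2 169.7]
lip_tip 0.63 [136.5 272.7]
fan_unit 0.83 [367.5 148.4]
keeper 0.91 [369.3 143.4]
catch 0.6 [353.2 122.5]
side 47.09805028451041 286.53645279007753 209.04029612079202 [248.72474851 831.03532235 742.69588337] [0.059, -0.102, 0.88, -0.46]
lip_cover 0.91 [333.4 273.5]
lip_cover 0.89 [354.  178.5]
lip_cover 0.8 [263.7 225.7]
lip_cover 0.55 [353.4 222.9]
lip_tip 0.87 [261.1 227.1]
lip_tip 0.81 [353.9 177.7]
lip_tip 0.7 [334.8 272.2]
lip_tip 0.65 [353.3 223.4]
fan_unit 0.87 [224.6 319. ]
keeper 0.63 [228.  322.6]
catch 0.64 [254.  308.8]
wrist 63.8530981228687 280.0569286528224 203.554888961206 [ 230.6789858  -476.67703848  373.40129464] [0.122, 0.797, -0.584, -0.089]
lip_cover 0.85 [55.2 17.6]
lip_cover 0.56 [231.3  22.5]
lip_tip 0.91 [55.4 18. ]
lip_tip 0.9 [232.8  25.9]
```

```bash
python3 - <<'E'
s=open('h.py').read()
s=s.replace("import numpy","from scipy.spatial.transform import Rotation as R\nimport numpy",1)
s=s.replace("np.array(c['rotation'])","RM(c)")
s+='''
def RM(c):
    w,x,y,z=c['rotation']; return R.from_quat([x,y,z,w]).as_matrix()
def load(fn): return pickle.load(open('pics/'+fn+'.pkl','rb'))
'''
open('h.py','w').write(s)
E
python3 - <<'E'
from h import *
c=load('scene0.png');print(RM(c).round(2))
for p in [(266.5,168.7),(137.4,272.1),(297.5,243.1),(186.6,208.5)]: print(onz(c,*p,10).round())
print(onz(c,367.5,148.4,60).round())
c=load('side0.png')
for p in [(333.4,273.5),(354,178.5),(263.7,225.7),(353.4,222.9)]: print(onz(c,*p,10).round())
print(onz(c,224,319,60).round())
E
```

```text
[[ 0.77  0.54 -0.33]
 [ 0.63 -0.65  0.42]
 [ 0.01 -0.53 -0.85]]
[352.   5.  10.]
[ 315. -411.   10.]
[ 552. -116.   10.]
[ 279. -218.   10.]
[535. 195.  60.]
[342.  28.  10.]
[ 347. -390.   10.]
[ 543. -109.   10.]
[ 322. -172.   10.]
[515. 253.  60.]
```

View pics/scene0.png

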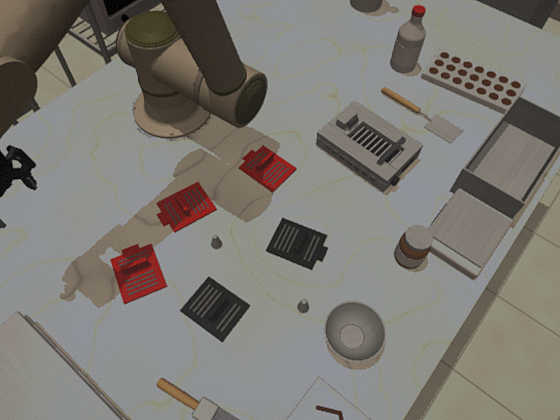

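View pics/side0.png

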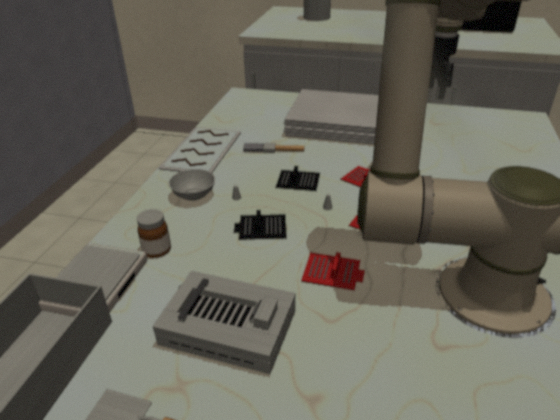

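View pics/wrist0.png

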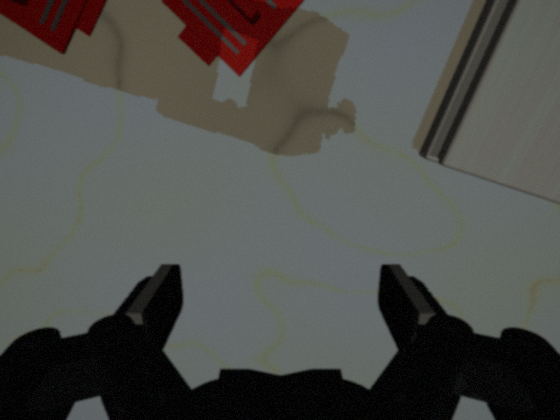

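```bash
python3 - <<'E'
from h import *
a=load('scene0.png')['img'];b=load('side0.png')['img']
x=cv2.resize(a[205:285,250:345],(475,400),interpolation=cv2.INTER_CUBIC)
y=cv2.resize(a[95:195,310:430],(480,400),interpolation=cv2.INTER_CUBIC)
z=cv2.resize(b[205:245,225:295],(350,200),interpolation=cv2.INTER_CUBIC)
w=cv2.resize(b[260:375,150:300],(600,460),interpolation=cv2.INTER_CUBIC)
p=np.zeros((600,475,3),np.uint8);p[:400,:475]=np.clip(x*1.8,0,255);p[400:600,:350]=np.clip(z*2.5,0,255)
cv2.imwrite('pics/crop1.png',p[:,:,::-1]);cv2.imwrite('pics/crop2.png',np.clip(y[:,:,::-1]*1.3,0,255));cv2.imwrite('pics/crop3.png',w[:,:,::-1])
E
```

```text
[ WARN:0@0.109] global loadsave.cpp:1063 imwrite_ Unsupported depth image for selected encoder is fallbacked to CV_8U.
```

View pics/crop1.png

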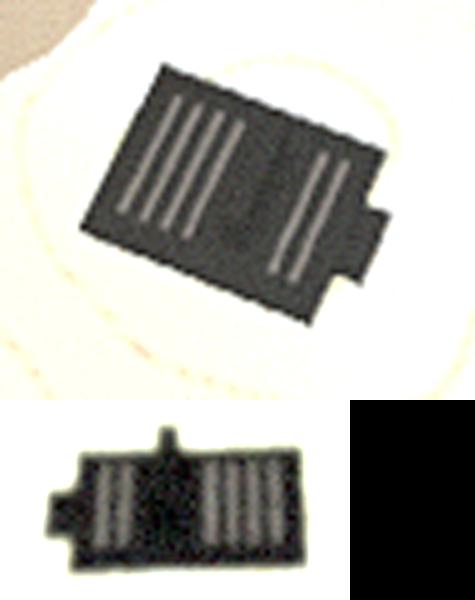

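View pics/crop2.png

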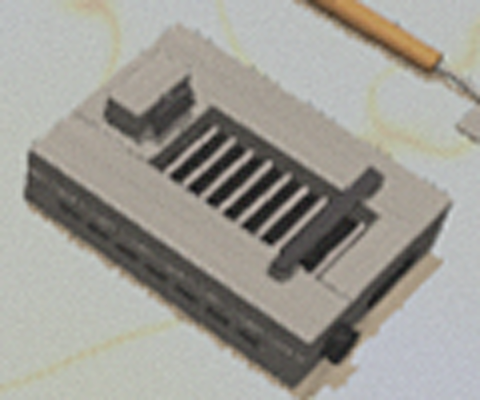

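View pics/crop3.png

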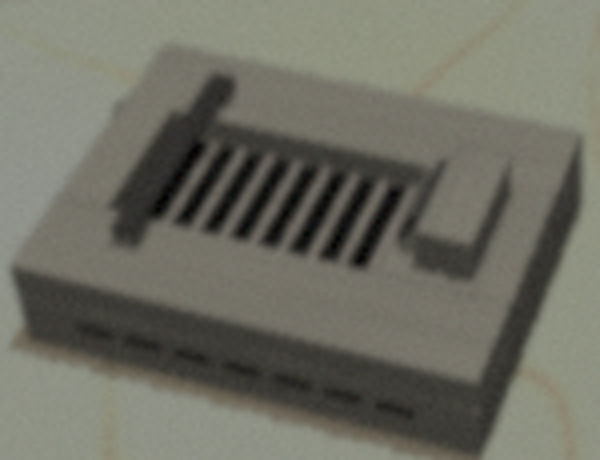

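Candidates (scene pixels): black (297,243) with a lip tongue at (325,254); black plain cover (215,308); red ones (267,168), (187,206), (138,272). The crop confirms that the black cover at (297,243) has the lip. The unit is at (368,148), with its bar at the far-from-robot end, around (393,151), and the catch housing near (347,120).

```bash
cat > fit.py <<'E'
from h import *
from scipy.optimize import least_squares
def fit(obs,x0):
    # obs: list of (cam dict, local pt, pixel); planar pose x,y,yaw at z=0
    def w(p,l): c,s=np.cos(p[2]),np.sin(p[2]); return [p[0]+c*l[0]-s*l[1],p[1]+s*l[0]+c*l[1],l[2]]
    f=lambda p: np.concatenate([proj(c,w(p,l))-px for c,l,px in obs])
    r=least_squares(f,x0,x_scale=[100,100,1],loss='soft_l1'); return r.x,f(r.x).reshape(-1,2)
E
python3 - <<'E'
from fit import *
a=load('scene0.png');b=load('side0.png')
s=lambda u,v:np.array([u/4+310,v/4+95]); d=lambda u,v:np.array([u/4+150,v/4+260])
A=[(a,(-115,80,60),s(312,348)),(a,(-115,-80,60),s(450,205)),(a,(115,80,60),s(28,152)),(a,(115,-80,60),s(170,25))]
B=[(b,(-115,80,60),d(165,42)),(b,(115,80,60),d(582,135)),(b,(115,-80,60),d(490,385)),(b,(-115,-80,60),d(12,268))]
for o in (A,B,A+B):
    p,r=fit(o,[530,220,3.1]); print('unit',p.round(2),np.degrees(p[2]).round(1),r.round(1).tolist())
s=lambda u,v:np.array([u/5+250,v/5+205]); d=lambda u,v:np.array([u/5+225,(v-400)/5+205])
A=[(a,(60,50,6),s(80,229)),(a,(60,-50,6),s(162,64)),(a,(-60,-50,6),s(386,152)),(a,(-60,50,6),s(310,325)),(a,(-74,-20,3),s(390,212)),(a,(-74,20,3),s(361,284))]
B=[(b,(-60,50,6),d(82,455)),(b,(60,50,6),d(299,448)),(b,(60,-50,6),d(304,567)),(b,(-60,-50,6),d(72,572))]
for o in (A,B,A+B):
    p,r=fit(o,[545,-110,3.1]); print('cover',p.round(2),np.degrees(p[2]).round(1),r.round(1).tolist())
E
```

```text
unit [522.05 223.43   3.09] 177.0 [[-0.5, 0.2], [0.6, -1.0], [-0.7, 0.5], [0.6, 0.0]]
unit [517.06 228.51   3.09] 176.8 [[0.1, 0.5], [1.2, -1.0], [-1.0, -0.1], [-0.1, 0.4]]
unit [518.79 226.75   3.09] 177.1 [[-0.8, -1.4], [0.1, -2.4], [-0.9, -0.8], [0.3, -1.2], [-0.6, -0.0], [0.4, -2.0], [-1.4, -1.3], [-0.5, -0.2]]
cover [ 548.81 -115.51    3.41] 195.6 [[-0.6, -0.1], [-0.2, -0.1], [0.2, -0.2], [0.2, -0.2], [0.3, 0.6], [0.1, 0.0]]
cover [ 545.04 -109.84    9.69] 555.2 [[-1.1, -0.2], [1.1, 0.1], [1.2, -0.2], [-1.1, 0.0]]
cover [ 548.07 -114.53    3.41] 195.3 [[-0.6, -0.7], [-0.1, -0.6], [0.2, -0.5], [0.1, -0.6], [0.3, 0.2], [0.0, -0.3], [-1.7, -1.3], [0.3, -1.0], [0.5, -1.5], [-1.7, -1.3]]
```

apply_moves --pt "2 -1 0 0" --pt "4 -2 0 2.2" --pt "4 -2 0 0" --pt "4 -2 0 0" --pt "4 -2 0 0" --pt "4 -2 0 0" --pt "4 -2 0 0" --pt "4 -2 0 0" --grip 8.54 --force 25

```text
time_s: 1.7
eef_pos: [407.4, -273.0, 304.1]
ee_rot: [0.0, 0.991, 0.134, 0.0]
force: [0.3, -0.9, 0.4]
grip_width: 0.998
```

apply_moves --pt "4 -2 0.5 0" --pt "4 -2 1 0" --pt "4 -2 1.5 0" --pt "4 -2 1.5 0" --pt "2.5 -1.3 1.5 0" --pt "1 -0.5 1 0" --pt "0 0 0 0"

```text
time_s: 2.4
eef_pos: [568.3, -127.5, 232.4]
ee_rot: [-0.001, 0.991, 0.135, -0.001]
force: [-0.0, 0.1, 0.5]
grip_width: 0.998
```

```bash
cat >> h.py <<'E'
def tool():
    s=readout.sense(); w,x,y,z=s['ee_rot']; return s,np.array(s['eef_pos']),R.from_quat([x,y,z,w]).as_matrix()
def goto(xy,z=None):
    s,p,M=tool(); d=np.array([xy[0]-p[0],xy[1]-p[1],0 if z is None else z-p[2]]); print('tool shift cm',(M.T@d/10).round(2),'tool-x yaw',np.degrees(np.arctan2(M[1,0],M[0,0])).round(2),'t',s['time_s'].__round__(2),'pos',p.round(1))
E
python3 - <<'E'
from h import *
s,p,M=tool();print(s['time_s'],p,M.round(3).tolist(),ctrl.grip_depth,s['force'])
c=snap('wrist','w1.png')
for t in ['lip_cover','lip_tip']:
  for r in nets.boxes_of('wrist',t)[:4]: print(t,round(r['score'],2),np.round(np.array(r['location'])*[560,420],1))
E
```

```text
2.4 [ 568.2886188  -127.47553695  232.41233624] [[0.964, 0.267, -0.002], [0.267, -0.964, 0.001], [-0.002, -0.002, -1.0]] 53.900000000000006 [-0.00946775  0.14969076  0.51616406]
lip_cover 0.98 [472.2 407.7]
lip_cover 0.78 [ 82.  308.3]
lip_cover 0.74 [262.3 191.8]
lip_tip 0.86 [471.9 411.8]
lip_tip 0.73 [260.8 188.1]
lip_tip 0.56 [ 81.4 306.3]
```

View pics/w1.png

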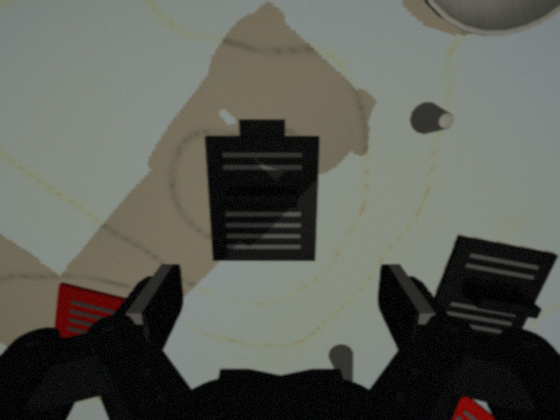

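```bash
python3 - <<'E'
from fit import *
a=load('w1.png')
A=[(a,(-60,-50,6),(206,137)),(a,(-60,50,6),(319,136)),(a,(60,50,6),(315,261)),(a,(60,-50,6),(214,261)),(a,(-74,-20,3),(240,121)),(a,(-74,20,3),(284,121))]
p,r=fit(A,[548,-114,3.4]);print(p.round(2),np.degrees(p[2]),r.round(1).tolist())
f=p[:2]-10*np.array([np.cos(p[2]),np.sin(p[2])]);print('fin',f)
for z in(30,36):print(proj(a,[*f,z]))
goto(f,30+53.9)
im=np.clip(a['img'][110:275,190:335].astype(int)*3,0,255).astype(np.uint8)
cv2.imwrite('pics/w1c.png',cv2.resize(im,None,fx=4,fy=3.6,interpolation=cv2.INTER_CUBIC)[:,:,::-1])
E
```

```text
[ 547.82 -115.86    3.42] 195.6765349031308 [[-1.5, 0.1], [0.9, 0.6], [1.1, 0.6], [-0.7, 0.9], [-1.2, -0.9], [1.2, -1.1]]
fin [ 557.44540718 -113.15445363]
[261.87017167 200.15413967]
[261.48226818 202.26967149]
tool shift cm [-0.58 -1.85 15.08] tool-x yaw 15.31 t 2.55 pos [ 567.8 -129.4  234.8]
```

View pics/w1c.png

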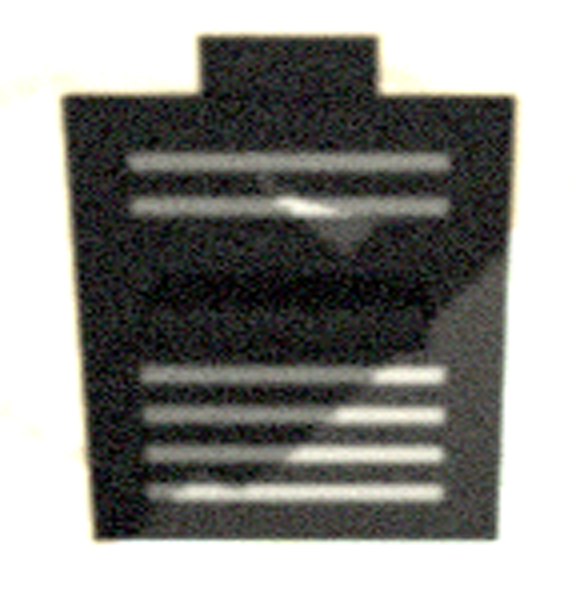

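apply_moves --pt "-0.3 -0.9 1.5 0" --pt "-0.3 -0.95 2.5 0" --pt "0 0 3 0" --pt "0 0 3 0" --pt "0 0 2.5 0" --pt "0 0 1.5 0" --pt "0 0 0.5 0" --pt "0 0 0 0"

```text
time_s: 3.35
eef_pos: [557.5, -112.8, 89.4]
ee_rot: [0.0, 0.991, 0.133, 0.0]
force: [-0.3, -0.5, -0.0]
grip_width: 1.004
```

```bash
python3 - <<'E'
from h import *
goto([557.4,-113.2],84)
snap('wrist','w2.png'); c=snap('side','s2.png')
cv2.imwrite('pics/s2c.png',cv2.resize(c['img'][130:270,200:360],None,fx=4,fy=4,interpolation=cv2.INTER_CUBIC)[:,:,::-1])
goto([557.4,-113.2],84)
E
```

```text
tool shift cm [-0.02  0.03  0.54] tool-x yaw 15.32 t 3.35 pos [ 557.5 -112.8   89.4]
tool shift cm [-0.07  0.04  0.62] tool-x yaw 15.34 t 3.45 pos [ 557.9 -112.6   90.2]
```

View pics/w2.png

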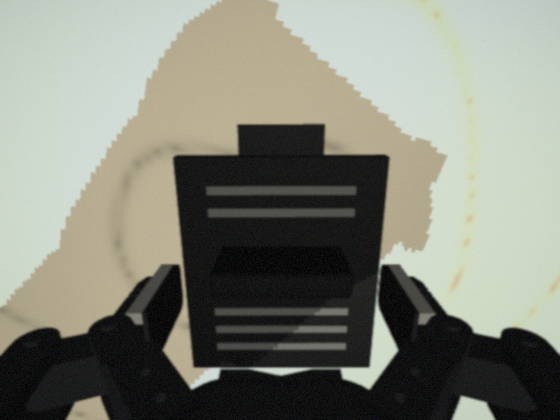

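View pics/s2c.png

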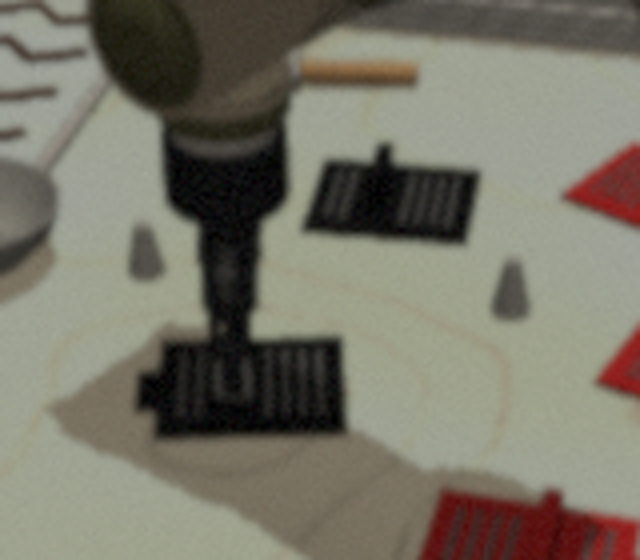

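```bash
python3 - <<'E'
from fit import *
a=load('w2.png')
A=[(a,(-60,-50,6),(174.5,156)),(a,(-60,50,6),(388,156)),(a,(60,50,6),(370,367)),(a,(60,-50,6),(193,367)),(a,(-74,-20,3),(238,125)),(a,(-74,20,3),(324,125))]
p,r=fit(A,[548,-114,3.4]);print(p.round(2),np.degrees(p[2]),r.round(1).tolist())
f=p[:2]-10*np.array([np.cos(p[2]),np.sin(p[2])]);print('fin',f)
c,s=np.cos(p[2]),np.sin(p[2])
for l in[(-16,-30,36),(-16,30,36),(-4,30,36),(-4,30,6),(-4,-30,36)]:print(l,proj(a,[p[0]+c*l[0]-s*l[1],p[1]+s*l[0]+c*l[1],l[2]]).round(1))
goto(f,84)
E
```

```text
[ 548.36 -114.98    3.41] 195.35935986985066 [[-3.0, 0.4], [3.1, 0.0], [0.4, 1.9], [-0.6, 2.2], [-1.0, -0.7], [1.5, -0.8]]
fin [ 558.0062962  -112.32683063]
(-16, -30, 36) [208.3 275.4]
(-16, 30, 36) [354.9 275.2]
(-4, 30, 36) [353.  300.7]
(-4, 30, 6) [340.7 266.6]
(-4, -30, 36) [210.2 300.9]
tool shift cm [ 0.01 -0.03  0.62] tool-x yaw 15.34 t 3.45 pos [ 557.9 -112.6   90.2]
```

apply_moves --pt "0 0 0.4 0" --pt "0 0 0.2 0" --pt "0 0 0 0"

```text
time_s: 3.75
eef_pos: [557.5, -112.0, 82.8]
ee_rot: [-0.0, 0.991, 0.134, -0.0]
force: [0.2, 0.7, -0.2]
grip_width: 0.998
```

apply_moves --pt "0 0 0 0" --pt "0 0 0 0" --pt "0 0 0 0" --pt "0 0 0 0" --pt "0 0 0 0" --pt "0 0 0 0" --grip 5 --force 40

```text
time_s: 4.35
eef_pos: [557.8, -112.0, 83.3]
ee_rot: [0.0, 0.991, 0.134, 0.0]
force: [-0.3, 0.2, 6.0]
grip_width: 0.691
```

apply_moves --pt "0 0 -0.5 0" --pt "0 0 -1 0" --pt "0 0 -2 0" --pt "0 0 -2 0" --pt "0 0 -2 0" --pt "0 0 -1.5 0" --pt "0 0 -1 0" --pt "0 0 0 0"

```text
time_s: 5.15
eef_pos: [557.9, -112.1, 184.2]
ee_rot: [0.001, 0.991, 0.134, 0.001]
force: [0.6, 0.1, -2.1]
grip_width: 0.689
```

```bash
python3 - <<'E'
from h import *
goto([557.4,-113.2],84);print(ctrl.grip_depth)
snap('wrist','w3.png'); c=snap('side','s3.png')
cv2.imwrite('pics/s3c.png',cv2.resize(c['img'][100:240,180:340],None,fx=4,fy=4,interpolation=cv2.INTER_CUBIC)[:,:,::-1])
E
```

```text
tool shift cm [-0.1   0.08 10.02] tool-x yaw 15.38 t 5.15 pos [ 557.9 -112.1  184.2]
53.900000000000006
```

View pics/w3.png

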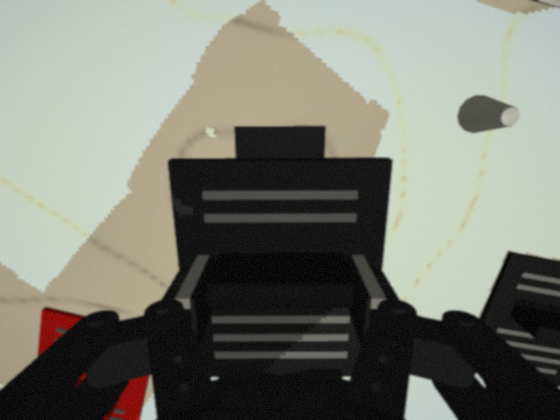

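View pics/s3c.png

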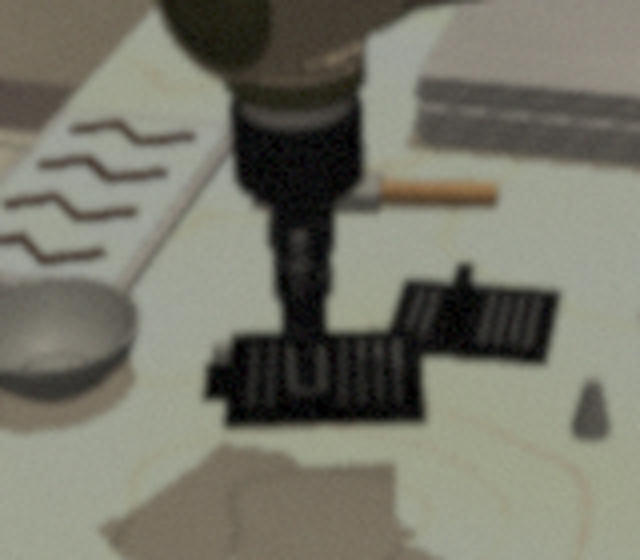

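apply_moves --pt "0 0 -1 4" --pt "0 0 -2.5 7" --pt "0 0 -3 7" --pt "-1 -2 -3 0.4" --pt "-1.5 -3 -3 0" --pt "-2 -4 -2 0" --pt "-2 -4 0 0" --pt "-2 -4 0 0"

```text
time_s: 6.05
eef_pos: [480.5, 63.6, 327.5]
ee_rot: [-0.0, 1.0, -0.027, -0.0]
force: [0.5, -0.2, -2.0]
grip_width: 0.693
```

apply_moves --pt "-2 -4 0 0" --pt "-2 -4 0 0" --pt "-2 -3.5 0 0" --pt "-1.5 -2.5 0 0" --pt "-1 -1.4 0 0" --pt "-0.5 -0.5 0 0" --pt "0 0 0 0" --pt "0 0 0 0"

```text
time_s: 6.85
eef_pos: [400.4, 225.1, 327.6]
ee_rot: [0.0, 1.0, -0.027, -0.0]
force: [0.7, -0.3, -1.6]
grip_width: 0.693
```

```bash
python3 - <<'E'
from h import *
goto([514,225]);
snap('wrist','w4.png'); c=snap('side','s4.png');print(c['eye'])
E
```

```text
tool shift cm [11.34 -0.59 -0.  ] tool-x yaw -3.06 t 6.85 pos [400.4 225.1 327.6]
[248.72474851 831.03532235 742.69588337]
```

View pics/w4.png

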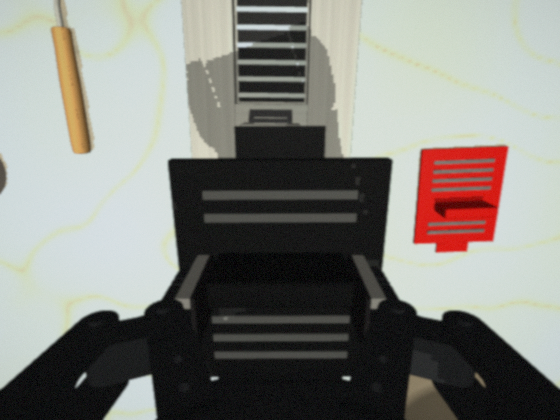

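View pics/s4.png

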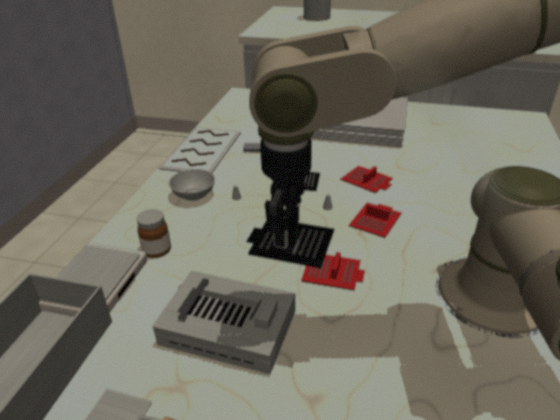

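apply_moves --pt "1.5 0 0 0" --pt "3 -0.2 0 0" --pt "3 -0.2 0 0" --pt "1.5 0 0 0" --pt "0 0 0 0" --pt "0 0 0 0"

```text
time_s: 7.55
eef_pos: [490.0, 224.5, 327.6]
ee_rot: [0.0, 1.0, -0.027, -0.0]
force: [-1.3, 0.2, -1.4]
grip_width: 0.689
```

```bash
python3 - <<'E'
from h import *
goto([514,225]);
c=snap('wrist','w5.png')
x=cv2.resize(c['img'][0:150,160:400],None,fx=3,fy=3,interpolation=cv2.INTER_CUBIC)
cv2.imwrite('pics/w5c.png',x[:,:,::-1])
c=load('w4.png')
x=cv2.resize(c['img'][0:165,160:400],None,fx=3,fy=3,interpolation=cv2.INTER_CUBIC)
cv2.imwrite('pics/w4c.png',x[:,:,::-1])
E
```

```text
tool shift cm [ 2.39 -0.18 -0.  ] tool-x yaw -3.07 t 7.55 pos [490.  224.5 327.6]
```

View pics/w5c.png

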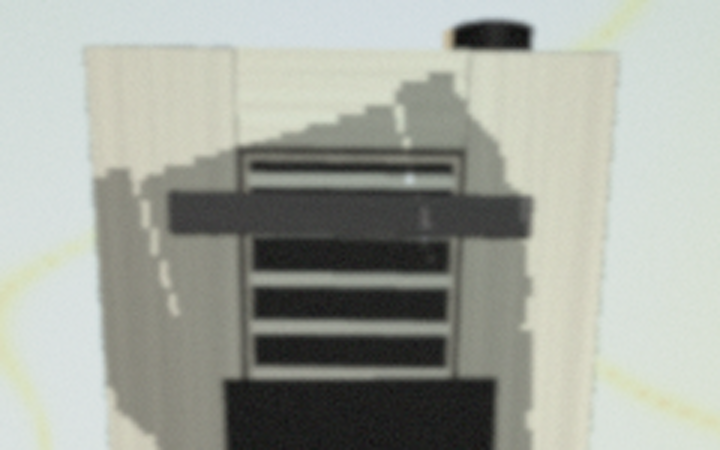

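View pics/w4c.png

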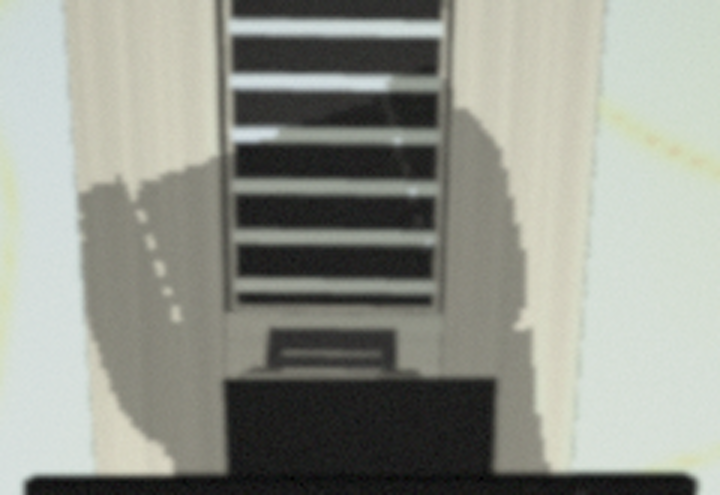

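```bash
python3 - <<'E'
from fit import *
a=load('w5.png');b=load('w4.png')
g=lambda u,v:np.array([u/3+160-.33,v/3-.33])
A=[(a,(-115,-80,60),g(84,47)),(a,(-115,80,60),g(618,54)),(a,(-74,-55,72),g(168,192)),(a,(-62,-55,72),g(168,234)),(a,(-74,55,72),g(530,196)),(a,(-62,55,72),g(531,237)),(a,(-88,-35,60),g(240,149)),(a,(-88,35,60),g(466,153))]
B=[(b,(50,-35,60),g(222,312)),(b,(50,35,60),g(441,312)),(b,(55,-20,69),g(267,331)),(b,(55,20,69),g(397,331))]
for o in (A,B,A+B):
    p,r=fit(o,[520,225,3.09]); print('unit',p.round(2),np.degrees(p[2]).round(2),r.round(1).tolist())
    f=lambda x,y:p[:2]+np.array([[np.cos(p[2]),-np.sin(p[2])],[np.sin(p[2]),np.cos(p[2])]])@[x,y]
    goto(f(8,0))
# cover in hand check (w5): plate pose relative tool
E
```

```text
unit [520.18 227.7    3.08] 176.24 [[-0.4, -0.1], [0.9, -0.2], [-0.7, 0.2], [-0.1, 0.5], [1.6, 0.3], [0.4, 0.9], [-1.1, -0.5], [-0.1, -0.8]]
tool shift cm [ 2.23 -0.47 -0.  ] tool-x yaw -3.04 t 7.6 pos [489.7 224.7 327.8]
unit [520.88 228.7    3.09] 176.93 [[0.2, 0.3], [0.2, 0.3], [0.1, -0.3], [-0.6, -0.3]]
tool shift cm [ 2.3  -0.56 -0.  ] tool-x yaw -3.04 t 7.6 pos [489.7 224.7 327.8]
unit [520.37 227.88   3.07] 176.18 [[-0.5, -0.5], [0.8, -0.3], [-0.8, -0.1], [-0.2, 0.2], [1.5, 0.2], [0.3, 0.8], [-1.3, -0.7], [-0.2, -1.0], [0.4, 0.3], [0.3, 1.3], [0.3, -0.1], [-0.4, 0.5]]
tool shift cm [ 2.25 -0.49 -0.  ] tool-x yaw -3.04 t 7.6 pos [489.7 224.7 327.8]
```

```bash
cat >> h.py <<'E'
U=np.array([520.4,227.9]); YW=np.radians(176.4)
def uw(x,y): return U+np.array([[np.cos(YW),-np.sin(YW)],[np.sin(YW),np.cos(YW)]])@[x,y]
def where():
    s,p,M=tool(); c,sn=np.cos(YW),np.sin(YW); d=p[:2]-U
    print('t',round(s['time_s'],2),'unit xy',(c*d[0]+sn*d[1]).round(2),(-sn*d[0]+c*d[1]).round(2),'z',p[2].round(2),'yaw',np.degrees(np.arctan2(M[1,0],M[0,0])).round(2),'F',s['force'].round(1),'g',s['grip_width'].round(3),'T',s['wrist_torque'].round(2))
E
python3 - <<'E'
from h import *
goto(uw(4,0),180);where()
E
```

```text
tool shift cm [ 2.66 -0.49 14.78] tool-x yaw -3.04 t 7.6 pos [489.7 224.7 327.8]Traceback (most recent call last):
  File "<stdin>", line 2, in <module>
  File "h.py", line 26, in where
    print('t',round(s['time_s'],2),'unit xy',(c*d[0]+sn*d[1]).round(2),(-sn*d[0]+c*d[1]).round(2),'z',p[2].round(2),'yaw',np.degrees(np.arctan2(M[1,0],M[0,0])).round(2),'F',s['force'].round(1),'g',s['grip_width'].round(3),'T',s['wrist_torque'].round(2))
                                                                                                                                                                                                     ^^^^^^^^^^^^^^^^^^^^^
AttributeError: 'float' object has no attribute 'round'
```

apply_moves --pt "0.7 -0.1 1 0.6" --pt "1 -0.2 2.5 0" --pt "1 -0.2 3 0" --pt "0 0 3 0" --pt "0 0 3 0" --pt "0 0 1.5 0" --pt "0 0 0.8 0" --pt "0 0 0 0" --force 25

```text
time_s: 8.4
eef_pos: [517.1, 228.3, 179.1]
ee_rot: [0.0, 0.999, -0.032, -0.001]
force: [0.6, -0.0, -1.8]
grip_width: 0.693
```

```bash
sed -i "s/s\['grip_width'\].round(3)/round(float(s['grip_width']),3)/" h.py
python3 - <<'E'
from h import *
where()
c=snap('side','s6.png')
cv2.imwrite('pics/s6c.png',cv2.resize(c['img'][210:380,130:330],None,fx=4,fy=3.5,interpolation=cv2.INTER_CUBIC)[:,:,::-1])
c=snap('wrist','w6.png');where()
E
```

```text
t 8.4 unit xy 3.37 -0.2 z 179.06 yaw -3.63 F [ 0.6 -0.  -1.8] g 0.693 T [-0.01 -0.03  0.05]
t 8.5 unit xy 2.75 -0.37 z 180.7 yaw -3.62 F [ 0.6 -0.3 -2.2] g 0.693 T [-0.02 -0.01  0.08]
```

View pics/s6c.png

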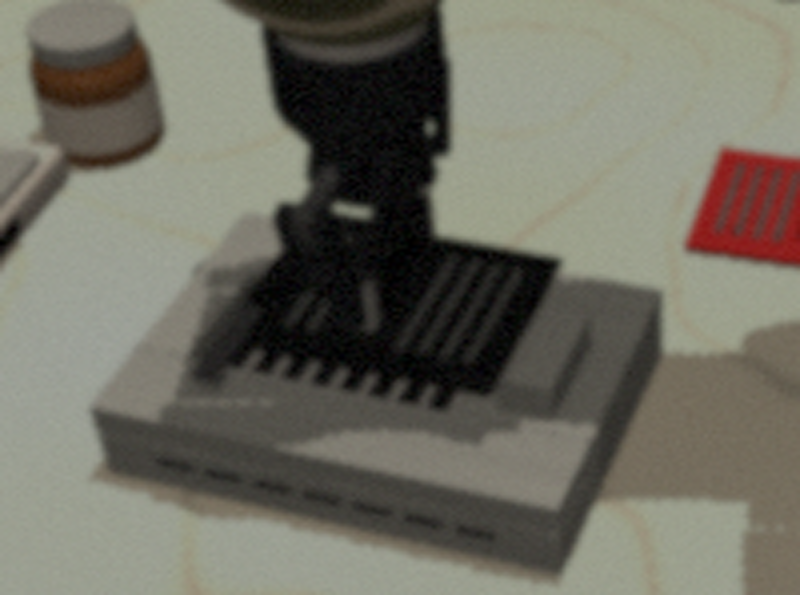

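View pics/w6.png

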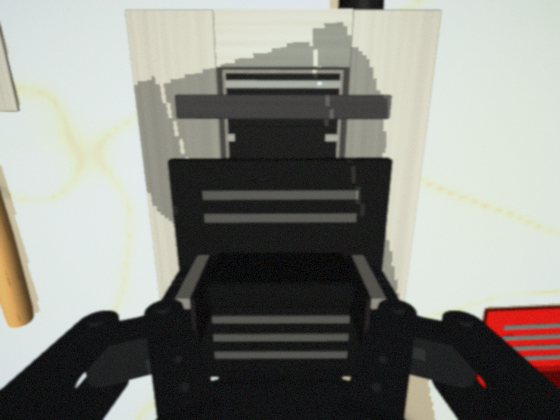

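```bash
python3 - <<'E'
from fit import *
a=load('w6.png')
im=a['img'][0:165,110:450]; cv2.imwrite('pics/w6c.png',cv2.resize(im,None,fx=2.35,fy=3,interpolation=cv2.INTER_CUBIC)[:,:,::-1])
w=load('w5.png')
# cover pose from w5: TCP [489.85,224.6,327.7], yaw -3.05
zt=327.7-83.3
P=[((-60,-50,6),(169,159)),((-60,50,6),(391.5,158.5)),((-74,-20,3),(235,126.5)),((-74,20,3),(325,126.5))]
A=[(w,(l[0],l[1],l[2]+zt),px) for l,px in P]
p,r=fit(A,[480,224,3.09]);print(p.round(2),np.degrees(p[2]).round(2),r.round(1).tolist())
print('fin',p[:2]-10*np.array([np.cos(p[2]),np.sin(p[2])]))
E
```

```text
[480.01 225.73   3.09] 177.0 [[-3.1, 0.6], [2.8, 0.6], [-1.1, -0.3], [1.1, -0.5]]
fin [489.99165409 225.21015705]
```

View pics/w6c.png

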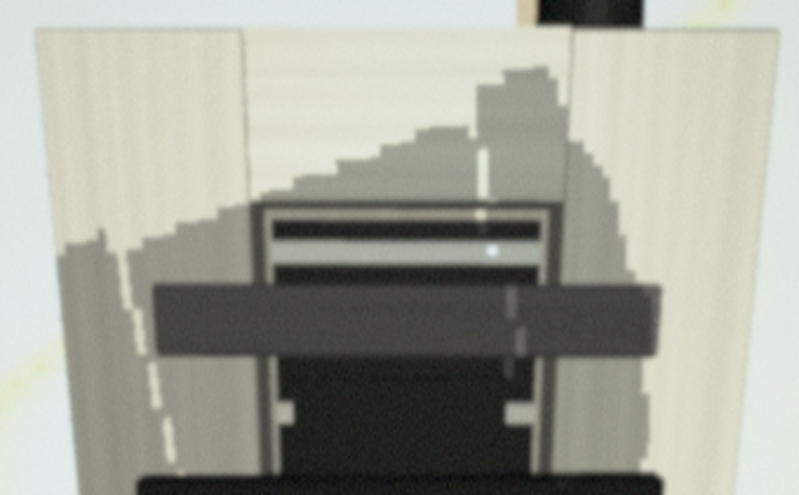

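```bash
python3 - <<'E'
from fit import *
a=load('w6.png')
g=lambda u,v:np.array([u/2.35+110-.33,v/3-.33])
A=[(a,(-115,-80,60),g(36,30)),(a,(-115,80,60),g(779,30)),(a,(-74,-55,72),g(153,285)),(a,(-62,-55,72),g(153,356)),(a,(-74,55,72),g(659,285)),(a,(-62,55,72),g(656,356)),(a,(-88,-35,60),g(255,203)),(a,(-88,35,60),g(560,203))]
p,r=fit(A,[520,225,3.09]); print('unit',p.round(2),np.degrees(p[2]).round(2),r.round(1).tolist());where()
E
```

```text
unit [520.54 228.03   3.08] 176.31 [[-3.0, -0.8], [1.2, -0.6], [-2.3, 0.3], [-0.0, 1.2], [1.7, 0.4], [0.6, 1.3], [-3.0, -0.3], [1.0, -0.2]]
t 8.5 unit xy 2.75 -0.37 z 180.7 yaw -3.62 F [ 0.6 -0.3 -2.2] g 0.693 T [-0.02 -0.01  0.08]
```

apply_moves --pt "-0.15 0 0.4 0" --pt "0 0 0.4 0" --pt "0 0 0.2 0" --pt "0 0 0.2 0" --pt "0 0 0.2 0" --pt "0 0 0.1 0" --pt "0 0 0 0"

```text
time_s: 9.2
eef_pos: [516.9, 228.4, 165.9]
ee_rot: [-0.0, 0.999, -0.032, 0.002]
force: [2.7, -0.7, 5.1]
grip_width: 0.691
```

```bash
python3 - <<'E'
from h import *
where()
E
```

```text
t 9.2 unit xy 3.5 -0.27 z 165.95 yaw -3.63 F [ 2.7 -0.7  5.1] g 0.691 T [-0.12 -0.18  0.03]
```

apply_moves --pt "0 0 0.15 0" --pt "0 0 0.15 0" --pt "0 0 0.15 0" --pt "0 0 0.15 0" --pt "0 0 0 0"

```text
time_s: 9.7
eef_pos: [517.4, 228.4, 160.3]
ee_rot: [-0.0, 0.999, -0.032, 0.003]
force: [4.9, -0.5, 5.4]
grip_width: 0.694
```

```bash
python3 - <<'E'
from h import *
where()
c=snap('side','s7.png')
cv2.imwrite('pics/s7c.png',cv2.resize(c['img'][210:380,130:330],None,fx=4,fy=3.5,interpolation=cv2.INTER_CUBIC)[:,:,::-1])
c=snap('wrist','w7.png');where()
E
```

```text
t 9.7 unit xy 3.01 -0.33 z 160.27 yaw -3.64 F [ 4.9 -0.5  5.4] g 0.694 T [-0.04 -0.49 -0.  ]
t 9.8 unit xy 3.04 -0.34 z 160.3 yaw -3.64 F [ 5.7 -1.1  5.3] g 0.692 T [-0.06 -0.53  0.01]
```

View pics/s7c.png

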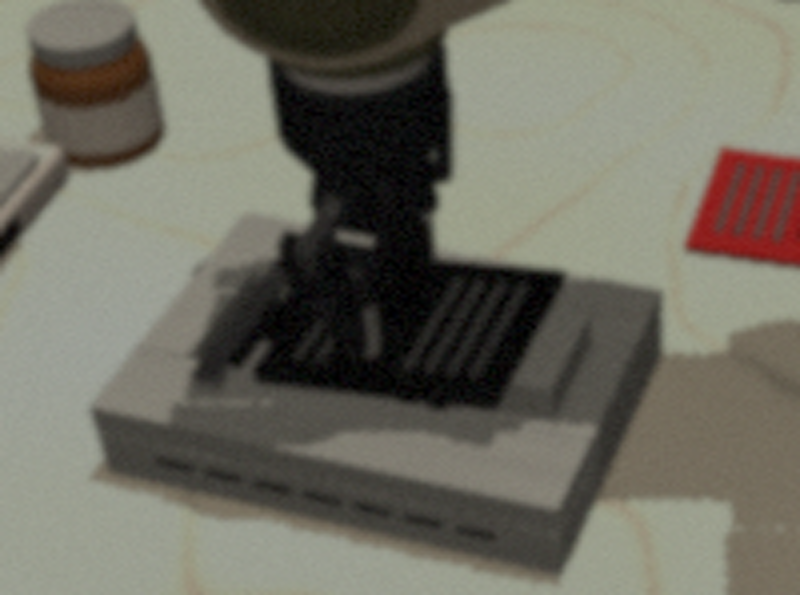

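View pics/w7.png

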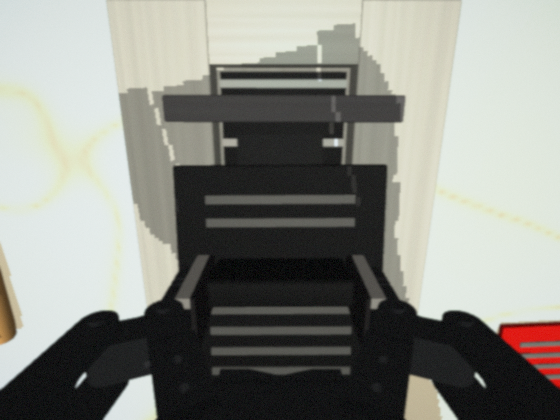

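apply_moves --pt "0 0 0.15 0" --pt "0 0 0.15 0" --pt "0 0 0.15 0" --pt "0 0 0 0"

```text
time_s: 10.2
eef_pos: [517.6, 228.5, 155.8]
ee_rot: [-0.001, 0.999, -0.032, 0.003]
force: [6.5, 0.3, 5.9]
grip_width: 0.689
```

```bash
python3 - <<'E'
from h import *
where()
c=snap('side','s8.png')
cv2.imwrite('pics/s8c.png',cv2.resize(c['img'][210:380,130:330],None,fx=4,fy=3.5,interpolation=cv2.INTER_CUBIC)[:,:,::-1])
c=snap('wrist','w8.png');where()
E
```

```text
t 10.2 unit xy 2.84 -0.38 z 155.83 yaw -3.64 F [6.5 0.3 5.9] g 0.689 T [-0.07 -0.59  0.  ]
t 10.3 unit xy 2.87 -0.38 z 155.87 yaw -3.64 F [ 6.7 -1.3  5.5] g 0.693 T [-0.1  -0.6   0.02]
```

View pics/s8c.png

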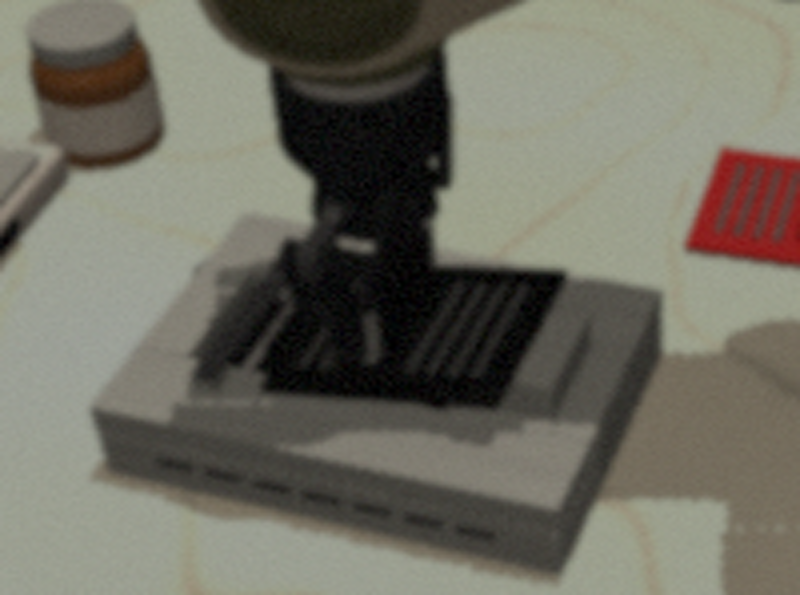

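View pics/w8.png

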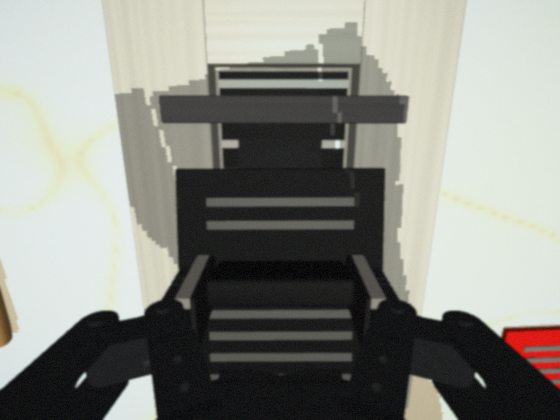

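```bash
cat > tilt.py <<'E'
from fit import *
def tilt(a,tcp,yaw,obs,h=27,zoff=83.3):
    # pivot in cover frame (-10,0,h); world pivot = tcp - (zoff-h) z
    f0=np.array([tcp[0],tcp[1],tcp[2]-(zoff-h)])
    def pts(q):
        th,dx,dy,dz=q; Rm=R.from_euler('z',yaw+np.pi).as_matrix()@R.from_euler('y',-th).as_matrix()
        return [f0+Rm@(np.array([-(0),0,0])+np.array([dx,dy,dz])+np.array(l)-[-10,0,h]) for l,_ in obs]
    f=lambda q:np.concatenate([np.concatenate([proj(a,w)-px for w,(l,px) in zip(pts(q),obs)]),np.array(q[1:])/1.5])
    r=least_squares(f,[0.1,0,0,0]);q=r.x
    print('theta deg',np.degrees(q[0]).round(1),'slip',q[1:].round(1),'res',r.fun[:-3].round(1).tolist()); return q
E
python3 - <<'E'
from tilt import *
F=[(-60,-50,6),(-60,50,6)];
tilt(load('w5.png'),[489.8,224.6,327.7],np.radians(-3.05),[(F[0],(169,158.5)),(F[1],(391.5,158.5)),((-74,-20,3),(235,126.5)),((-74,20,3),(325,126.5))])
tilt(load('w7.png'),[517.3,228.4,160.3],np.radians(-3.63),[(F[0],(174,166)),(F[1],(387,166))])
tilt(load('w8.png'),[517.5,228.5,155.8],np.radians(-3.63),[(F[0],(176.5,170)),(F[1],(385,169))])
E
```

```text
theta deg 3.4 slip [-1.2 -0.6 -0.6] res [-0.3, 0.3, 0.2, 0.0, 0.4, 0.0, -0.1, -0.1]
theta deg 10.6 slip [-0.5 -0.7 -0.2] res [0.0, 0.1, 0.1, -0.0]
theta deg 14.3 slip [-0.3 -0.5 -0.1] res [0.0, -0.4, 0.1, 0.5]
```

apply_moves --pt "0.3 0 0 0" --pt "0.4 0 0 0" --pt "0.4 0 0 0" --pt "0 0 0 0"

```text
time_s: 10.7
eef_pos: [527.5, 227.6, 154.2]
ee_rot: [-0.0, 0.999, -0.032, 0.0]
force: [2.2, 0.3, 1.7]
grip_width: 0.692
```

```bash
python3 - <<'E'
from h import *
where()
c=snap('wrist','w9.png');where()
c=snap('side','s9.png')
cv2.imwrite('pics/s9c.png',cv2.resize(c['img'][210:380,130:330],None,fx=4,fy=3.5,interpolation=cv2.INTER_CUBIC)[:,:,::-1])
E
```

```text
t 10.7 unit xy -7.1 -0.17 z 154.19 yaw -3.64 F [2.2 0.3 1.7] g 0.692 T [ 0.   -0.12 -0.02]
t 10.75 unit xy -7.03 -0.18 z 154.27 yaw -3.63 F [3.2 0.3 0.8] g 0.694 T [-0.02 -0.21  0.07]
```

View pics/w9.png

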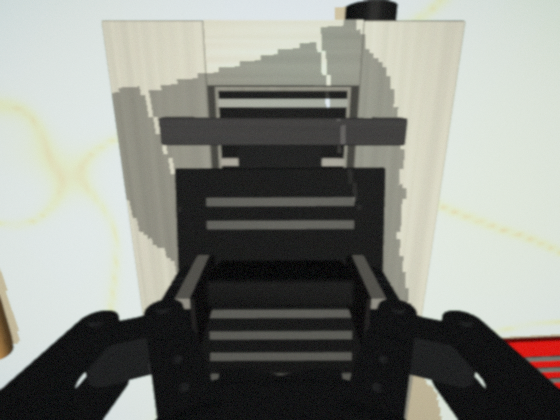

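View pics/s9c.png

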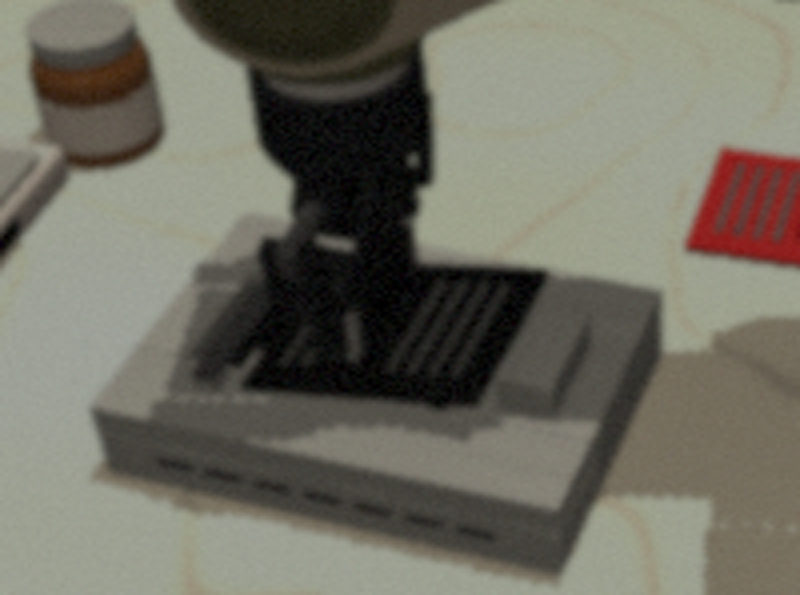

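apply_moves --pt "0.3 0 0 0" --pt "0.3 0 0 0" --pt "0.3 0 0 0" --pt "0 0 0 0"

```text
time_s: 11.2
eef_pos: [536.1, 227.1, 154.2]
ee_rot: [0.0, 0.999, -0.032, -0.0]
force: [0.2, -0.8, -1.1]
grip_width: 0.694
```

```bash
python3 - <<'E'
from h import *
where()
c=snap('wrist','w10.png');where()
E
```

```text
t 11.2 unit xy -15.73 -0.17 z 154.16 yaw -3.63 F [ 0.2 -0.8 -1.1] g 0.694 T [-0.04 -0.01  0.03]
t 11.25 unit xy -15.52 -0.19 z 154.15 yaw -3.63 F [-0.  -0.2 -2.6] g 0.691 T [-0.04 -0.01 -0.04]
```

View pics/w10.png

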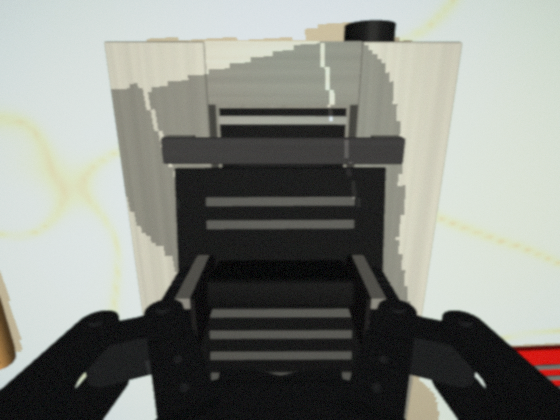

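apply_moves --pt "0 0 0.1 0" --pt "-0.08 0 0.15 0" --pt "-0.08 0 0.15 0" --pt "-0.08 0 0.15 0" --pt "-0.08 0 0.15 0" --pt "0 0 0 0" --force 20

```text
time_s: 11.85
eef_pos: [533.3, 227.4, 149.3]
ee_rot: [-0.0, 1.0, -0.031, 0.002]
force: [-3.0, -2.9, 11.8]
grip_width: 0.696
```

```bash
python3 - <<'E'
from h import *
where()
c=snap('wrist','w11.png');where()
c=snap('side','s11.png')
cv2.imwrite('pics/s11c.png',cv2.resize(c['img'][210:380,130:330],None,fx=4,fy=3.5,interpolation=cv2.INTER_CUBIC)[:,:,::-1])
E
```

```text
t 11.85 unit xy -12.89 -0.33 z 149.29 yaw -3.6 F [-3.  -2.9 11.8] g 0.696 T [-0.36  0.1   0.03]
t 11.9 unit xy -12.87 -0.33 z 149.25 yaw -3.6 F [-3.2 -1.7 10.9] g 0.692 T [-0.38  0.12 -0.01]
```

View pics/w11.png

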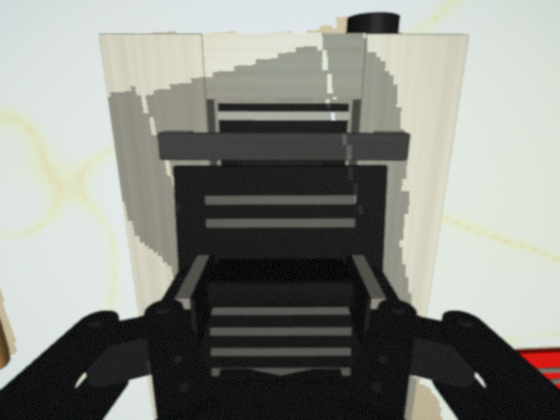

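View pics/s11c.png

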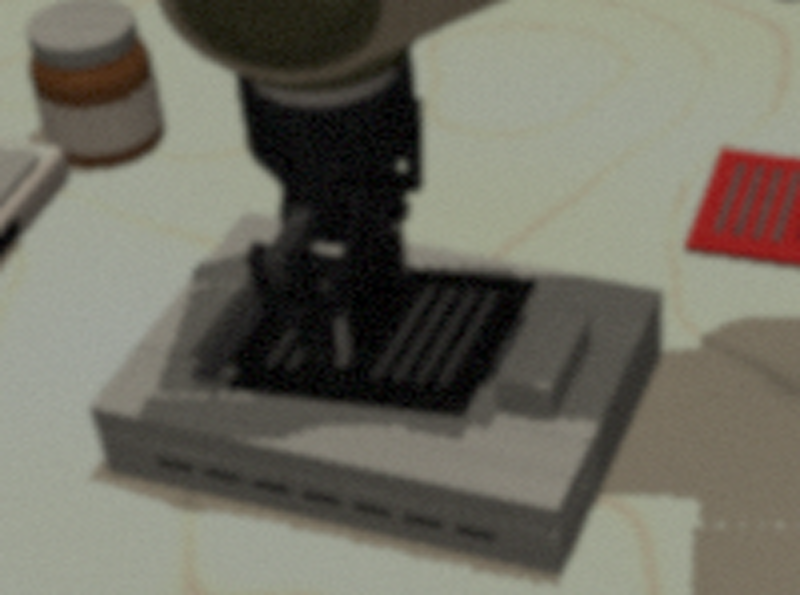

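apply_moves --pt "-0.04 0 0.12 0" --pt "-0.06 0 0.12 0" --pt "-0.06 0 0.12 0" --pt "-0.06 0 0.12 0" --pt "0 0 0 0"

```text
time_s: 12.45
eef_pos: [531.2, 227.8, 144.6]
ee_rot: [-0.0, 1.0, -0.031, 0.002]
force: [-2.2, -0.7, 10.8]
grip_width: 0.693
```

```bash
python3 - <<'E'
from h import *
where()
c=snap('wrist','w12.png');where()
c=snap('side','s12.png')
cv2.imwrite('pics/s12c.png',cv2.resize(c['img'][210:380,130:330],None,fx=4,fy=3.5,interpolation=cv2.INTER_CUBIC)[:,:,::-1])
E
```

```text
t 12.45 unit xy -10.74 -0.55 z 144.65 yaw -3.61 F [-2.2 -0.7 10.8] g 0.693 T [-0.05  0.05  0.02]
t 12.5 unit xy -10.71 -0.54 z 144.53 yaw -3.6 F [-2.8 -0.5 11.6] g 0.693 T [-0.13  0.04  0.03]
```

View pics/w12.png

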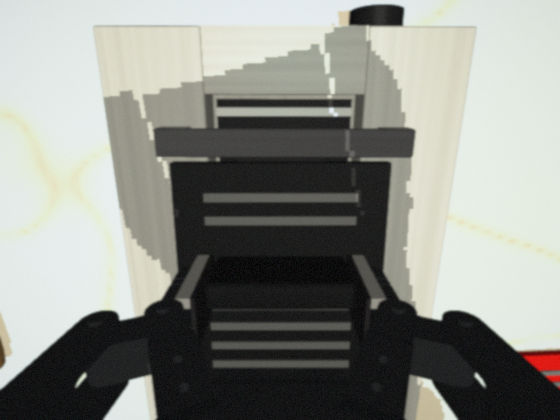

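View pics/s12c.png

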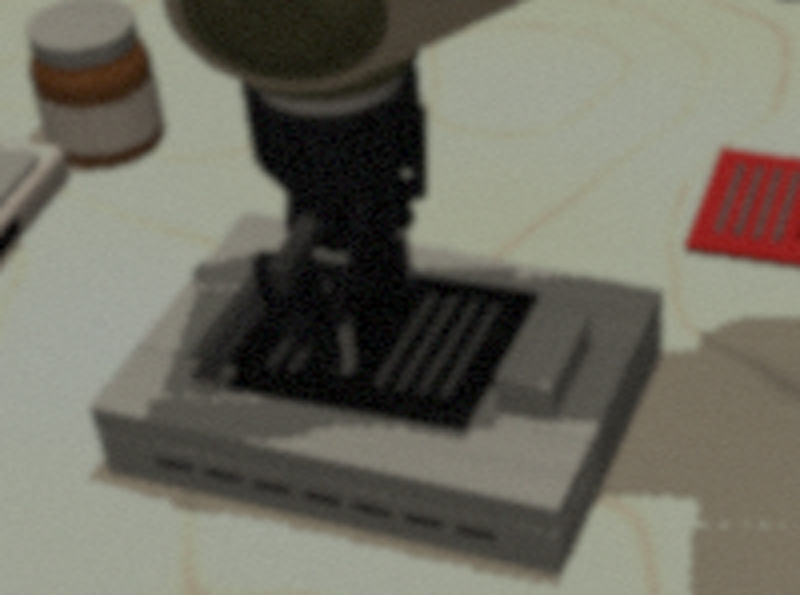

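apply_moves --pt "0 0 0 0" --pt "-0.02 0 0.1 0" --pt "0 0 0.1 0" --pt "0 0 0.1 0" --pt "0 0 0 0" --force 50

```text
time_s: 13.05
eef_pos: [530.4, 227.9, 141.6]
ee_rot: [-0.0, 1.0, -0.031, 0.001]
force: [-6.9, 0.3, 15.8]
grip_width: 0.691
```

```bash
python3 - <<'E'
from h import *
where()
c=snap('wrist','w13.png');where()
c=snap('side','s13.png')
cv2.imwrite('pics/s13c.png',cv2.resize(c['img'][210:380,130:330],None,fx=4,fy=3.5,interpolation=cv2.INTER_CUBIC)[:,:,::-1])
E
```

```text
t 13.05 unit xy -10.0 -0.64 z 141.57 yaw -3.59 F [-6.9  0.3 15.8] g 0.691 T [-0.16  0.58 -0.02]
t 13.1 unit xy -9.98 -0.66 z 141.58 yaw -3.59 F [-6.6  0.9 15.1] g 0.689 T [-0.11  0.66 -0.02]
```

View pics/s13c.png

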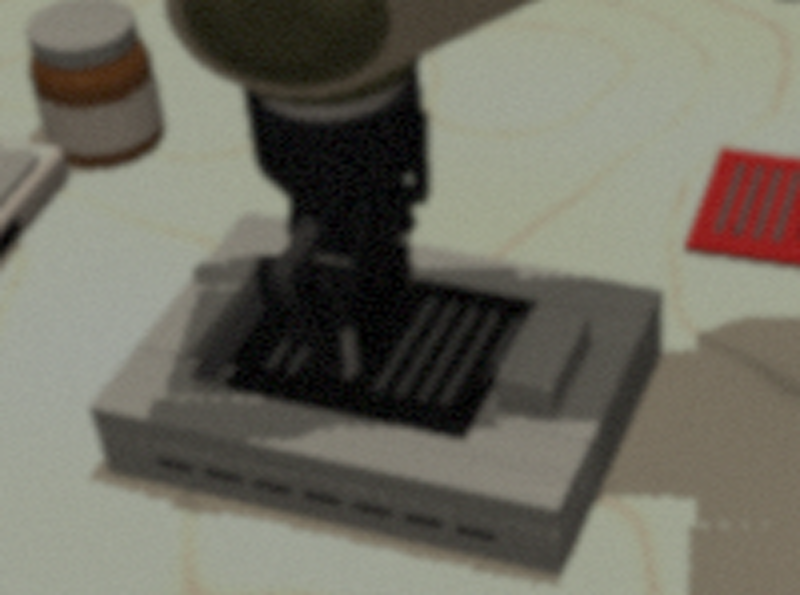

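View pics/w13.png

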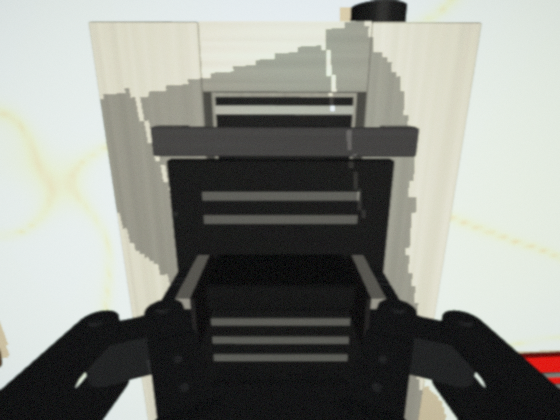

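```bash
python3 - <<'E'
from h import *
c=load('s13.png')
def pp(x,y,z):
    q=proj(c,[*uw(x,y),z]); return ((q-[130,210])*[4,3.5]).round(0)
for xc in(0,3):
  for dz in (0,5):
    print(xc,dz,'back near(-50)',pp(xc+60,-50,66+dz),'back far',pp(xc+60,50,66+dz),'front near',pp(xc-60,-50,66),'f far',pp(xc-60,50,66))
print('housing top',pp(67,-22,86),pp(95,-22,86),'deck',pp(115,-80,60),pp(-115,-80,60),pp(115,80,60))
E
```

```text
0 0 back near(-50) [462. 432.] back far [536. 298.] front near [221. 381.] f far [312. 255.]
0 5 back near(-50) [462. 425.] back far [536. 291.] front near [221. 381.] f far [312. 255.]
3 0 back near(-50) [469. 433.] back far [542. 299.] front near [227. 382.] f far [318. 256.]
3 5 back near(-50) [468. 426.] back far [542. 293.] front near [227. 382.] f far [318. 256.]
housing top [497. 368.] [555. 380.] deck [557. 510.] [ 85. 407.] [661. 289.]
```

apply_moves --pt "0 0 0.1 0" --pt "0 0 0.1 0" --pt "0 0 0 0" --pt "0 0 0 0"

```text
time_s: 13.55
eef_pos: [530.4, 228.0, 141.5]
ee_rot: [-0.0, 1.0, -0.031, 0.001]
force: [-15.1, -2.4, 32.7]
grip_width: 0.69
```

```bash
python3 - <<'E'
from h import *
where()
E
```

```text
t 13.55 unit xy -9.96 -0.68 z 141.49 yaw -3.58 F [-15.1  -2.4  32.7] g 0.69 T [-0.56  1.81  0.  ]
```

apply_moves --pt "0 0 0 0" --pt "0 0 0 0" --pt "0 0 0 0" --pt "0 0 -0.2 0" --pt "0 0 -0.5 0" --pt "0 0 -1.5 0" --pt "0 0 -2.5 0" --pt "0 0 -3 0" --grip 8.54

```text
time_s: 14.35
eef_pos: [530.0, 227.4, 215.1]
ee_rot: [0.0, 0.999, -0.032, -0.001]
force: [1.0, 0.9, -0.0]
grip_width: 1.0
```

apply_moves --pt "-2 0 -3 0" --pt "-3 0 -3 0" --pt "-3 0 -1 0" --pt "-3 0 0 0" --pt "-3 0 0 0" --pt "-1 0 0 0" --pt "0 0 0 0" --pt "0 0 0 0"

```text
time_s: 15.15
eef_pos: [381.5, 237.0, 284.8]
ee_rot: [-0.0, 0.999, -0.032, 0.0]
force: [0.4, 0.0, -0.7]
grip_width: 1.001
```

```bash
python3 - <<'E'
from h import *
where()
c=snap('wrist','w14.png');d=snap('side','s14.png');e=snap('scene','c14.png')
for t in ['catch','lip_tip','lip_cover','keeper']:
    for cam in ('wrist','side'):
        for r in nets.boxes_of(cam,t)[:2]: print(cam,t,round(r['score'],2),np.round(np.array(r['location'])*[560,420],1))
cv2.imwrite('pics/s14c.png',cv2.resize(d['img'][250:370,150:300],None,fx=5,fy=5,interpolation=cv2.INTER_CUBIC)[:,:,::-1])
cv2.imwrite('pics/c14c.png',cv2.resize(e['img'][90:200,310:430],None,fx=5,fy=5,interpolation=cv2.INTER_CUBIC)[:,:,::-1])
E
```

```text
t 15.15 unit xy 139.22 -0.33 z 284.84 yaw -3.63 F [ 0.4  0.  -0.7] g 1.001 T [-0.02  0.03  0.  ]
wrist catch 0.86 [281.5  93.7]
side catch 0.6 [253.1 306.5]
wrist lip_tip 0.88 [494.8 185.9]
side lip_tip 0.87 [228.4 311.9]
side lip_tip 0.72 [364.9 179.1]
wrist lip_cover 0.93 [494.2 187.6]
wrist lip_cover 0.6 [279.3  45.8]
side lip_cover 0.95 [366.8 177.7]
side lip_cover 0.9 [226.  307.2]
wrist keeper 0.74 [285.7 106.2]
side keeper 0.94 [230.3 333.2]
```

View pics/w14.png

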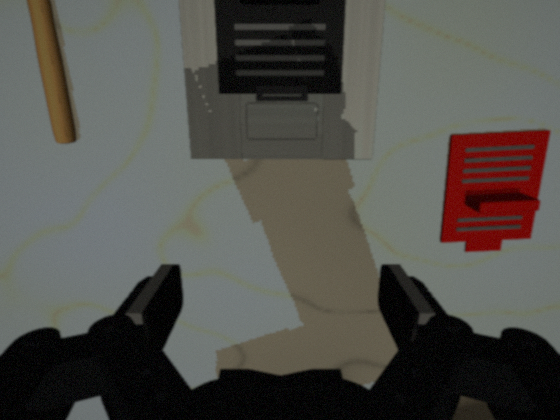

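View pics/s14c.png

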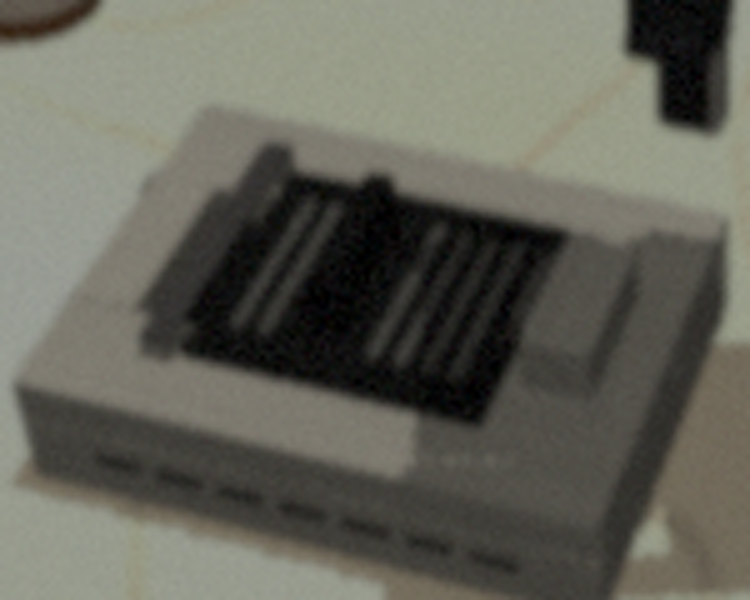

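View pics/c14c.png

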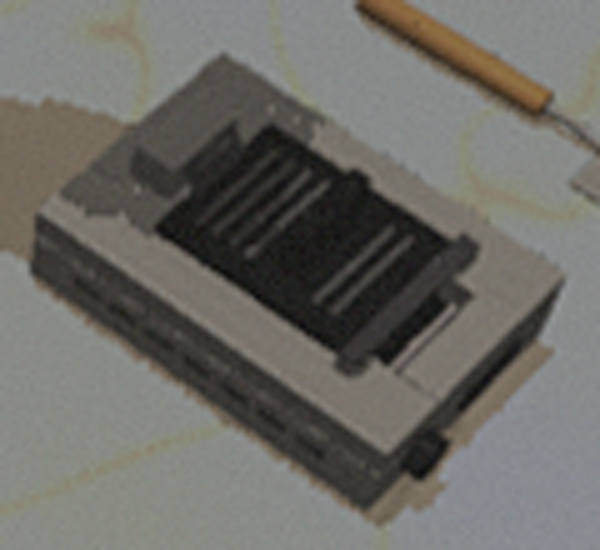

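apply_moves --pt "2 0 1 0" --pt "2 0 2 0" --pt "1 0 2 0" --pt "0 0 0 0" --pt "0 0 0 0"

```text
time_s: 16.2
eef_pos: [430.3, 233.9, 235.0]
ee_rot: [0.0, 1.0, -0.032, -0.0]
force: [0.1, -0.5, -0.5]
grip_width: 0.995
```

```bash
python3 - <<'E'
from h import *
where()
c=snap('wrist','w15.png')
x=np.clip(c['img'][0:160,200:370].astype(int)*2.2,0,255).astype(np.uint8)
cv2.imwrite('pics/w15c.png',cv2.resize(x,None,fx=4,fy=3.7,interpolation=cv2.INTER_CUBIC)[:,:,::-1])
for xc in (-2,0,2,4): print(xc,[proj(c,[*uw(xc+60,y),66]).round(1).tolist() for y in(-50,50)])
print('leaf bottom closed',[proj(c,[*uw(55,y),69]).round(1).tolist() for y in(-20,20)],'leaf top closed',[proj(c,[*uw(64,y),85]).round(1).tolist() for y in(-20,20)],'housing front top',proj(c,[*uw(67,0),86]).round(1))
E
```

```text
t 16.2 unit xy 90.33 -0.32 z 234.97 yaw -3.62 F [ 0.1 -0.5 -0.5] g 0.995 T [ 0.03 -0.   -0.  ]
-2 [[211.5, 161.6], [351.7, 161.4]]
0 [[211.7, 164.4], [351.5, 164.2]]
2 [[211.9, 167.1], [351.3, 167.0]]
4 [[212.0, 169.9], [351.1, 169.7]]
leaf bottom closed [[253.1, 158.1], [310.1, 158.0]] leaf top closed [[251.6, 175.6], [311.8, 175.6]] housing front top [281.7 180.3]
```

View pics/w15c.png

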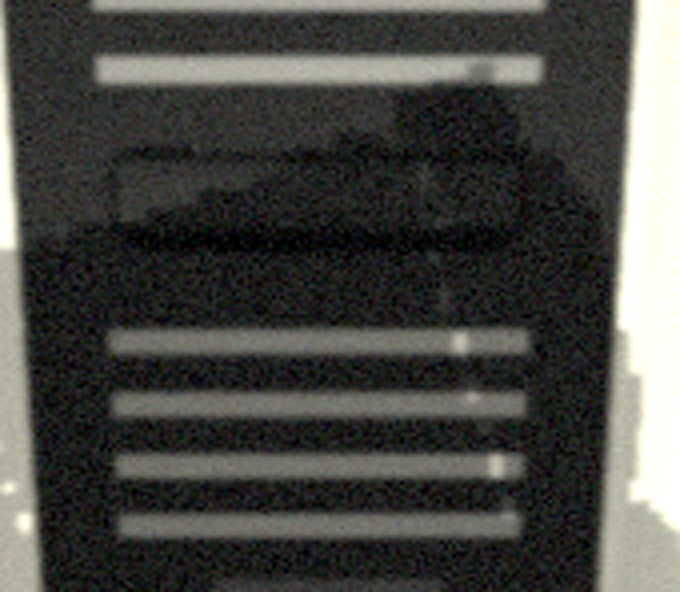

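```bash
python3 - <<'E'
from h import *
c=load('w15.png')
x=np.clip(c['img'][125:215,200:365].astype(int)*3,0,255).astype(np.uint8)
cv2.imwrite('pics/w15d.png',cv2.resize(x,None,fx=4.8,fy=6,interpolation=cv2.INTER_CUBIC)[:,:,::-1])
E
```

```text
(no output)
```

View pics/w15d.png

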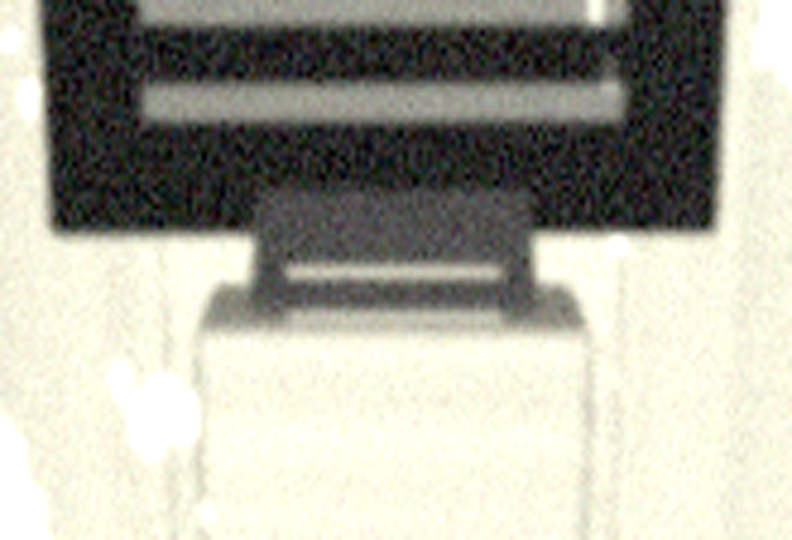

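```bash
python3 -c "
from h import *
where(); print(ctrl.finish_job())"
```

```text
t 16.25 unit xy 90.34 -0.44 z 235.49 yaw -3.61 F [ 0.4 -0.1  0.3] g 1.0 T [-0.02 -0.    0.08]
the job is handed in; nothing more can be done
None
```

The lipped black cover is in place on the fan unit, and I handed the job in at about 16 s of the 38 s allowed. No verdict came back.

**What I did:**
- **Picking it up:** I pinched the black cover with the lip by the ends of its fin, so it could pivot in the grip, because the tool itself cannot tilt.
- **Tilting:** I tipped its back up to about 14° by lowering its back edge onto the catch housing.
- **Fitting:** I slid the lip under the bar, then pivoted the back down. I pressed until the force on the tool reached about 33 N, then let go and backed off.

**Last checks:**
- **Catch:** A close wrist picture shows the catch leaf lying over the cover's back edge, within about 1 px of where it should be when closed.
- **Position:** The back edge matches the cover being within about 1 mm of home along x. In the side camera the cover lies flat.
- **Lip:** I saw the lip go under the bar while the cover was tilted. I took no new close picture of it after letting go, because it is hidden under the bar.
- **Robot:** The gripper was open and clear of everything.

None of the checks failed. My first estimates of the unit's position from the scene and side cameras differed by about 5 mm, so I used the wrist camera's measurement, which repeated to within about 1 mm.

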